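# Stir the nutmegs, close the herb mill and hold it shut

### The arm

A 7-joint arm with a two-finger parallel gripper is mounted at the origin on the work surface. World frame = base frame: x ahead of the robot, y to its left, z up, the work surface at z = 0. Lengths are in m, angles in degrees, forces in N, time in s.
With the tool pointing down it reaches from about 0.425 to 0.875 m from the base axis. Payload 4.7 kg.
Tool frame: the origin (TCP) lies at the very end of the fingers, on their centre line; the grasp point (between the pads) lies 19 mm behind it; z points along the fingers, y is the line along which they close (so a half turn about z gives the same grasp; the last joint's range is limited). The gripper opens to 87 mm and grips with 3 to 60 N. Pads are 19 mm wide; open, the fingers measure 117 mm over their backs; the gripper's body (75 mm by 190 mm) begins 51 mm behind the grasp point.
Start: joints at [-71.098, 18.392, -4.016, 83.108, 1.295, 78.541, -3.26], TCP at [0.202, 0.618, 0.223] pointing down, gripper open.
Joint ranges: [-163.93, 163.93], [-17.29, 119.83], [-79.2, 71.16], [3.27, 140.29], [-89.18, 269.18], [5.43, 117.66], [-154.24, 154.24]. Speed limits (degrees/s): [147.25, 147.25, 180, 180, 180, 180, 180].

### API

Orientations are given as [roll, pitch, yaw] about the fixed x, y, z axes, in that order (R = Rz(yaw) Ry(pitch) Rx(roll)).
In Python, from cell import telemetry, cams, env gives the robot as it stands.
- The arm moves only by the tool arm_command, never from a script. Its argument "series" is text: rows parted by semicolons, each of 5 numbers parted by spaces: the shift along the tool's x, y, z in mm, then the turn about the tool's z in rad, then the closure in counts, from 0 (fully open) to 255 (shut). A call has 1 to 20 rows; each row shifts and turns the commanded pose from where the row before left it, along the tool's axes as they then stand; what a row does not reach is not made up. A row lasts 1/12 s, in which the tool goes at most 41.7 mm and 7.16 degrees, less where a joint would pass 70% of its speed; a pose out of reach is approached as far as the arm can. A call is refused whole if a number of a shift passes 41.7 or a number of a turn 0.125, either way. A call with a gripper value outside its range is refused whole. The fingers move at their own pace and stop on an object; "squeeze" is the grip in N (left out, the last holds). Time passes only in rows, so rows that do not move let the fingers close. It gives the time, the measured TCP pose, the force, the opening and the grip force at its end, in the units of the state.
- telemetry.get_obs(): the state, without advancing time (a new reading comes with each control period).
- cams.read_camera(name): name is "scene" or "top" or "wrist"; returns the picture (384x512x3 uint8, blue, green, red); there is no depth.
- cams.calibration(name): a dict with "K" (3x3 intrinsics, pixels), "origin" and "rotation" of the camera in the world; the wrist camera has in their place "hand_eye" (4x4, takes a point from camera to tool coordinates, whose origin is the TCP and whose axes are the flange's). Camera axes: x right, y down, z forward; pixel columns grow to the right and rows downward; lengths in m; the calibration is good to about 2 mm. A picture is of the moment at which its call begins: read the wrist's pose just before it. calibration takes no time and is no camera call.
- env.sign_off(): hands the job in; it is judged then, once.
The state is a dict: "time_s": time; "qpos": joint angles; "joint_velocities": joint speeds; "effort": joint torques, N m; "tool_pos": TCP position; "tool_rot": TCP orientation; "force": force on the tool from outside, world axes, zero at the start; "wrist_torque": the same for the moment, N m; "grip_width": finger opening in m; "grasp_force": force on a finger pad.
Only numpy, scipy, OpenCV 4.12 (cv2) and the standard library are available. Lean on these libraries where they do the work, as an engineer would, in place of code of your own. Each camera call takes 0.05 s, during which the arm holds its last target. There are 200 camera calls.

### The job

Get the herb mill ready to grind: take the wooden stick from its stand, stir the nutmegs with it two or three times right round the mill's bowl so that every one of them is shifted from its place, and put the stick back upright in its stand. Then set the lid on the mill with its two holes over the two dowels, press it fully down against the sprung seal ring, and finish while you are still holding it pressed down like that. Spill no nutmegs, and leave the other things on the counter where they are.

Things in the scene. Friction and masses are not known exactly. Their poses are not given: they have to be found in the camera images.
- mill: The herb mill, fixed on the counter: white motor drum on a grey plinth, an open round steel bowl on top. Origin on the counter under its centre, z up. Its flat top face is 150 mm above the counter; 135 mm wide over the bowl's wall. Two lugs stand out along its x axis (188 mm over both), each with an upright dowel.
- mill_face (a point): Centre of the bowl's mouth, at the height of the mill's top face, 150 mm above the counter; axes as the mill's. The bowl is 104 mm wide inside and 55 mm deep.
- bowl_floor (a point): Centre of the bowl's floor, 95 mm above the counter. Here is the blade's hub, 16 mm wide, 17 mm high. The flat two-winged blade, 60 mm tip to tip, its top 7 mm above the floor, turns freely and lies along the mill's x axis at the start. The nutmegs lie at the +y and -y sides of it, so the places 33 mm from the centre on the mill's x axis are free of them.
- dowel_a (a point): Tip of one steel dowel, at x = +76 mm, y = 0 of the mill, 170 mm above the counter. The dowel is 10 mm thick, stands 20 mm above the top face and tapers over its last 7 mm to a 4 mm tip.
- dowel_b (a point): Tip of the other dowel, alike, at x = -76 mm, y = 0 of the mill.
- seal (a joint): The mill's black rubber seal ring round the bowl's mouth, also its start switch: on springs, 6 mm above the top face at 0; 0.006 (m) when pressed down flush. The springs push up with 6 N at 0 and 15 N at 0.006: the lid's own weight does not press it down, about 11 N of push on the lid does.
- lid: The mill's loose lid, cast aluminium, 0.3 to 0.5 kg, lying flat, right way up, on the counter. Origin at the centre of its flat underside, z up. Round, 132 mm wide, 17 mm thick in the middle, with two 10 mm thick lugs along its x axis (188 mm over both), each with a 12 mm through hole at x = +76 and -76 mm, y = 0. It fits the mill either way round; fully closed, its underside lies on the top face.
- lid_handle (a point): Centre of the lid's black bar handle, 45 mm above the lid's underside; axes as the lid's. The bar runs along the lid's y axis: 84 mm long, 20 mm thick (along x), 26 mm high (32 to 58 mm above the underside), on two posts.
- stand: The turned wooden stand for the stick, fixed: round, 68 mm wide at the foot, 60 mm high. Origin on the counter under its centre, z up. Socket in the middle: 18 mm wide, its floor 10 mm above the counter, its mouth flaring from 48 mm up to 34 mm wide at the top.
- stick_mid (a point): Middle of the wooden stirring stick, 85 mm from either end; its z axis runs along the stick from the stirring end (at the bottom) to the top. Round, 14 mm thick, 170 mm long, 30 g, ends slightly bevelled. It stands upright in the stand's socket, its lower end on the socket floor, 10 mm above the counter, its top 180 mm above the counter.
- stick_tip (a point): The stick's lower (stirring) end, on its axis, 85 mm below the middle.
- nut0_mid (a point): Centre of a loose dried nutmeg lying in the mill's bowl: brown, egg-shaped, 25 mm long and 19 mm thick, 10 g, smooth. The nutmegs slide easily and tend to lie against the bowl's wall, out of reach of a stick that goes round well inside it; 39 mm from the centre carries them along.
- nut1_mid (a point): Centre of another such nutmeg in the bowl.
- nut2_mid (a point): Centre of another such nutmeg in the bowl.
- nut3_mid (a point): Centre of another such nutmeg in the bowl.
- nut4_mid (a point): Centre of another such nutmeg in the bowl.
- nut5_mid (a point): Centre of another such nutmeg in the bowl.
- mortar: Bystander: small brass mortar with its pestle, 86 mm wide, about 115 mm high; origin at the centre of its underside.
- jar: Bystander: lidded white porcelain jar, 73 mm wide, 108 mm high; origin at the centre of its underside.
- vial: Bystander: brown glass bottle, 46 mm wide, 95 mm high; origin at the centre of its underside.
- brush: Bystander: cleaning brush, about 190 mm long, lying flat.
- tin: Bystander: metal tin, 72 mm wide, 85 mm high; origin at the centre of its underside.
Not all that is in view belongs to the job. Leave any green or pink look-alike of the lid alone.

How it is judged:
By the outcome, as a careful person would: the job done as asked, in the order asked, and still so for the second after the job is handed in, while the arm keeps its last pose, push and grip.
It also fails if it takes over 72 s, if anything falls off the work surface, if the arm or the gripper's body presses on something with over 40 N, if the wrist force passes 120 N, or if a joint passes its speed limit or range.

## Working session

There is one attempt and no reset: what is moved stays moved. The work goes in short steps, Python scripts to look and compute and a tool call to move; the robot and the scene stay as the last step left them, time stands still between calls to the robot, and variables do not carry over. Pictures are saved under pics/ and viewed, at most 10 in all, crops included, and the job is handed in when it is done.

Besides the shell and the picture viewer there is one more tool, called after "Emit:" by a JSON object that holds its "fn" and its "kwargs", one argument or row to a line. arm_command: Moves the arm, as the interface text tells. Its arguments: {"type":"object","properties":{"series":{"type":"string"},"squeeze":{"type":"number"}},"required":["series"]}

```bash
mkdir -p pics; ls
cat > h.py <<'E'
import numpy as np, cv2
from cell import telemetry, cams, env
from scipy.spatial.transform import Rotation as R
def tool():
    o=telemetry.get_obs(); T=np.eye(4); T[:3,3]=o["tool_pos"]; T[:3,:3]=R.from_euler('xyz',o["tool_rot"],degrees=True).as_matrix(); return T,o
def grab(n):
    T,o=tool(); c=cams.calibration(n); im=cams.read_camera(n)
    if n=="wrist": M=T@np.array(c["hand_eye"])
    else:
        M=np.eye(4); M[:3,:3]=c["rotation"]; M[:3,3]=c["origin"]
    return im,np.array(c["K"]),M
def cast(K,M,uv,z):
    d=M[:3,:3]@np.linalg.solve(K,[uv[0],uv[1],1]); return M[:3,3]+d*(z-M[2,3])/d[2]
def proj(K,M,p):
    q=K@(M[:3,:3].T@(np.array(p)-M[:3,3])); return q[:2]/q[2]
E
python3 - <<'E'
from h import *
for n in("scene","top"):
    im,K,M=grab(n); cv2.imwrite(f"pics/{n}0.png",im); np.savez(n+"0.npz",im=im,K=K,M=M); print(n,K.tolist(),M.round(3).tolist())
print(tool()[1]); print(cams.calibration("wrist"))
E
```

```text
pics
scene [[471.6581762040945, 0.0, 259.78983571832606], [0.0, 471.6581762040945, 190.2895814473676], [0.0, 0.0, 1.0]] [[-145.824, -0.45, 70.682, 1.294], [-145.824, -0.45, 70.682, -0.135], [-145.824, -0.45, 70.682, 1.283], [0.0, 0.0, 0.0, 1.0]]
top [[388.10723213215203, 0.0, 252.02064417409645], [0.0, 388.10723213215203, 190.38801105293444], [0.0, 0.0, 1.0]] [[-174.432, -0.279, -90.835, 0.426], [-174.432, -0.279, -90.835, 0.17], [-174.432, -0.279, -90.835, 1.586], [0.0, 0.0, 0.0, 1.0]]
{'time_s': 0.1, 'qpos': array([-71.09726087,  18.43619459,  -4.01743458,  83.16898027,
         1.29445524,  78.53938269,  -3.2586521 ]), 'joint_velocities': array([-0.10494258,  0.0458765 ,  0.0293233 , -0.25094127,  0.02794446,
        0.16896394, -0.00743127]), 'effort': array([ 3.84575605e-05, -4.92572486e+01, -4.05776035e-01, -3.13398957e+01,
       -6.41905074e-02,  3.94690165e-02,  7.12013002e-05]), 'tool_pos': array([0.20175407, 0.61737392, 0.2215461 ]), 'tool_rot': array([-1.79900652e+02,  4.27705483e-03,  1.61909928e+02]), 'force': array([ 0.02978124, -0.29721085, -0.00298492]), 'wrist_torque': array([ 0.03605895,  0.00337801, -0.03808217]), 'grasp_force': 0.0, 'grip_width': 0.08712911548652169}
{'K': array([[269.40401419,   0.        , 253.98729176],
       [  0.        , 269.40401419, 189.82438375],
       [  0.        ,   0.        ,   1.        ]]), 'hand_eye': array([[-4.79602195e-04, -9.53869237e-01, -3.00222000e-01,
         8.30277050e-02],
       [ 9.99999725e-01, -6.27249773e-04,  3.95414723e-04,
        -1.21824840e-04],
       [-5.65488121e-04, -3.00221728e-01,  9.53869275e-01,
        -1.63238868e-01],
       [ 0.00000000e+00,  0.00000000e+00,  0.00000000e+00,
         1.00000000e+00]])}
```

```bash
sed -i "s/M\[:3,:3\]=c\[\"rotation\"\]/M[:3,:3]=R.from_euler('xyz',c[\"rotation\"],degrees=True).as_matrix()/" h.py
python3 - <<'E'
from h import *
for n in("scene","top"):
    im,K,M=grab(n); np.savez(n+"0.npz",im=im,K=K,M=M); print(n,M.round(3).tolist())
    cv2.imwrite(f"pics/{n}1.png",cv2.resize(im,(768,576),interpolation=cv2.INTER_CUBIC))
E
```

```text
scene [[0.331, 0.782, -0.528, 1.294], [0.944, -0.27, 0.192, -0.135], [0.008, -0.562, -0.827, 1.283], [0.0, 0.0, 0.0, 1.0]]
top [[-0.015, -0.995, 0.097, 0.426], [-1.0, 0.014, -0.006, 0.17], [0.005, -0.097, -0.995, 1.586], [0.0, 0.0, 0.0, 1.0]]
```

View pics/top1.png

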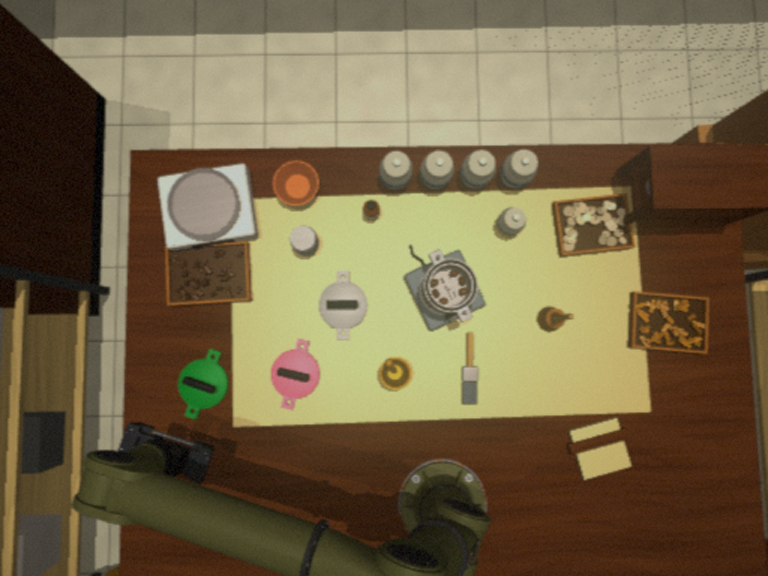

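View pics/scene1.png

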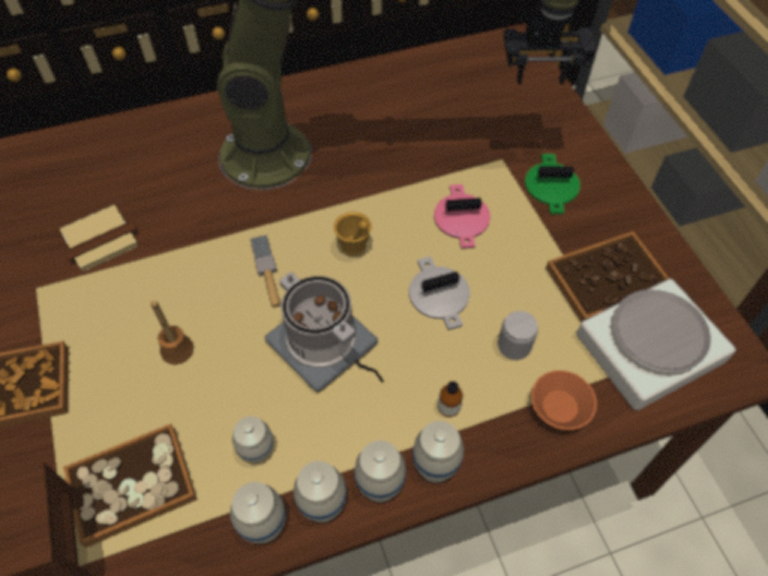

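The top view (at 1.5x scale) shows the stand with its stick at (550,318), the mill at (450,287) and the brush at (470,368). There are three lid-like things: silver (343,304), pink (295,373) and green (203,383). The silver one fits the description, since it is bare aluminium and the coloured ones are the look-alikes. Next I measure positions and make one enlarged crop.

Run:
```python
from h import *
t=np.load("top0.npz"); s=np.load("scene0.npz")
K,M=t["K"],t["M"]; Ks,Ms=s["K"],s["M"]
c=lambda uv,z:cast(K,M,np.array(uv)/1.5,z).round(3)
cs=lambda uv,z:cast(Ks,Ms,np.array(uv)/1.5,z).round(3)
print("stick top", c((570,318),.18), cs((155,305),.18)); print("stand top",c((550,318),.06),cs((171,335),.06))
print("mill",c((449,287),.15),cs((317,302),.15)); print("dowels",c((434,256),.17),c((464,315),.17),cs((291,280),.17),cs((347,327),.17))
print("lid",c((343,304),.014),cs((440,291),.014)); print("lid ends",c((343,275),.01),c((343,335),.01),cs((424,263),.01),cs((455,323),.01))
a=cv2.resize(t["im"][150:270,190:400],None,fx=3.8,fy=3.8,interpolation=cv2.INTER_CUBIC)
cv2.imwrite("pics/crop.png",a)
```

```text
stick top [ 0.477 -0.301  0.18 ] [ 0.491 -0.302  0.18 ]
stand top [ 0.483 -0.289  0.06 ] [ 0.485 -0.301  0.06 ]
mill [ 0.56  -0.015  0.15 ] [ 0.562 -0.015  0.15 ]
dowels [0.635 0.023 0.17 ] [ 0.489 -0.047  0.17 ] [ 0.511 -0.05   0.17 ] [0.645 0.02  0.17 ]
lid [0.53  0.256 0.014] [0.534 0.258 0.014]
lid ends [0.61  0.255 0.01 ] [0.447 0.257 0.01 ] [0.45  0.253 0.01 ] [0.617 0.259 0.01 ]
```

View pics/crop.png

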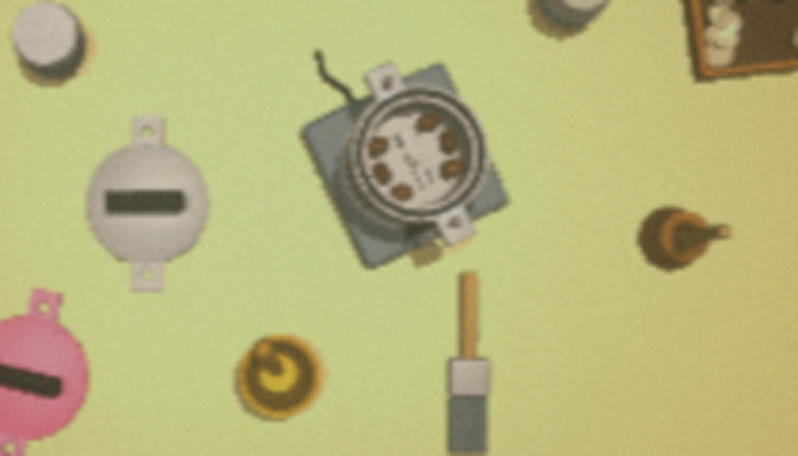

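The crop confirms the silver lid at (148,205), undyed aluminium with a hole in each lug. The mill has six nutmegs at crop (420,150), and the stand is at (670,237) with the stick's top leaning right through perspective. I square the tool to yaw 90 so that tool x is world y and tool y is world x, then go above the lid.

Emit:
{"fn": "arm_command", "kwargs": {
  "series": "0 0 -20 0.1141 0;0 0 -30 0.1141 0;0 0 -30 0.1141 0;0 0 0 0.1141 0;0 0 0 0.1141 0;0 0 0 0.1141 0;0 0 0 0.1141 0;0 0 0 0.1141 0;0 0 0 0.1141 0;0 0 0 0.1141 0;0 0 0 0.1141 0",
  "squeeze": 40
}}

```text
time_s: 1.12
tool_pos: [0.2018, 0.6177, 0.3023]
tool_rot: [-180.0, 0.0, 89.7]
force: [0.7, -0.6, 0.2]
grip_width: 0.0869
grasp_force: 0.0
```

Emit:
{"fn": "arm_command", "kwargs": {
  "series": "-15 15 0 0 0;-30 30 0 0 0;-30 35 0 0 0;-30 35 0 0 0;-35 35 0 0 0;-35 35 0 0 0;-35 35 0 0 0;-35 35 0 0 0;-35 35 0 0 0;-20 25 0 0 0;-15 15 0 0 0;0 0 0 0 0;0 0 0 0 0"
}}

```text
time_s: 2.2
tool_pos: [0.4979, 0.3353, 0.3024]
tool_rot: [-180.0, 0.0, 89.8]
force: [-0.3, 0.9, 0.8]
grip_width: 0.087
grasp_force: 0.0
```

Run:
```python
from h import *
T,o=tool(); print(o["time_s"],o["tool_pos"],o["tool_rot"],o["qpos"].round(0))
im,K,M=grab("wrist"); np.savez("wlid.npz",im=im,K=K,M=M); cv2.imwrite("pics/wlid.png",im)
hsv=cv2.cvtColor(im,cv2.COLOR_BGR2HSV)
p=proj(K,M,[.532,.257,.045]); print("expected handle",p)
m=((hsv[...,2]<70)).astype(np.uint8)
n,l,st,ce=cv2.connectedComponentsWithStats(m)
for i in range(1,n):
    if st[i,4]>150:
        r=cv2.minAreaRect(np.argwhere(l==i)[:,::-1].astype(np.float32)); print(ce[i].round(0),st[i],[np.round(x,1) for x in r], cast(K,M,ce[i],.058).round(4))
```

```text
2.2 [0.49785363 0.33531886 0.30237002] [-1.79985892e+02  1.58518348e-02  8.97915901e+01] [-53.  11.  19.  84.  -4.  86. -34.]
expected handle [274.73565002 206.30330282]
[58. 22.] [ 43   0  25  58 254] [array([61.1, 26.7]), array([60.7, 16.9]), np.float64(68.8)] [0.238  0.5248 0.058 ]
[367.  13.] [ 320    0   77   32 1569] [array([358. ,  15.5]), array([31., 76.]), np.float64(90.0)] [0.6475 0.533  0.058 ]
[38. 40.] [ 31  18  16  45 195] [array([38.1, 40.3]), array([45.1, 10. ]), np.float64(82.4)] [0.2062 0.5028 0.058 ]
[340.  40.] [286  36 109   9 230] [array([340. ,  39.8]), array([  3.1, 108.3]), np.float64(87.1)] [0.6141 0.5018 0.058 ]
[479.  73.] [456  39  56  74 718] [array([477.1,  72.3]), array([36.2, 89.9]), np.float64(26.6)] [0.8124 0.4602 0.058 ]
[155. 126.] [144  99  23  56 863] [array([154.8, 126.6]), array([16.2, 55.6]), np.float64(7.9)] [0.3514 0.3888 0.058 ]
[242. 307.] [    0   145   512   239 69440] [array([255.5, 264. ]), array([238., 511.]), np.float64(90.0)] [0.4736 0.0646 0.058 ]
[481. 195.] [467 175  30  42 287] [array([480.3, 195. ]), array([15. , 47.5]), np.float64(22.8)] [0.8591 0.2801 0.058 ]
[273. 205.] [267 181  13  50 559] [array([273.2, 205.5]), array([11.8, 49.2]), np.float64(1.8)] [0.5285 0.2638 0.058 ]
```

View pics/wlid.png

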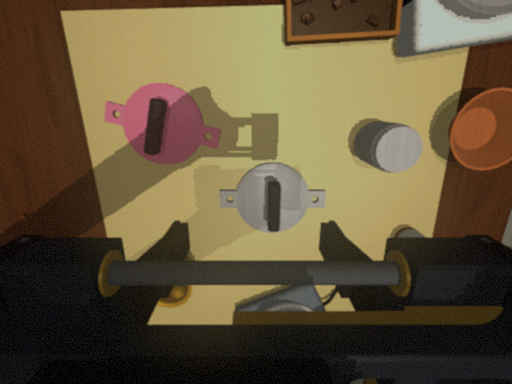

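The wrist view shows the silver lid at (272,197), with lug holes at about (230,198) and (314,198) and the handle at (273,205). The pink lid is at (160,122). Next I look at the mill.

Emit:
{"fn": "arm_command", "kwargs": {
  "series": "-20 5 0 0 0;-35 8 0 0 0;-35 8 0 0 0;-35 8 0 0 0;-35 8 0 0 0;-35 8 0 0 0;-30 8 0 0 0;-20 5 0 0 0;-10 4 0 0 0;0 0 0 0 0;0 0 0 0 0"
}}

```text
time_s: 3.17
tool_pos: [0.5586, 0.0841, 0.3024]
tool_rot: [-180.0, -0.1, 90.1]
force: [0.2, 0.5, 0.0]
grip_width: 0.0871
grasp_force: 0.0
```

Run:
```python
from h import *
T,o=tool(); print(o["tool_pos"],o["tool_rot"])
im,K,M=grab("wrist"); np.savez("wmill.npz",im=im,K=K,M=M)
cv2.imwrite("pics/wmill.png",cv2.resize(im[50:300,100:420],(800,625))[:600])
for p in ([.56,-.015,.15],[.640,.021,.17],[.50,-.049,.17]): print(proj(K,M,p))
```

```text
[0.55855255 0.0841297  0.3024121 ] [-1.79972065e+02 -7.15976982e-02  9.01249142e+01]
[255.10270691 249.85018273]
[321.40448143 231.97644994]
[208.45291285 281.18229434]
```

View pics/wmill.png

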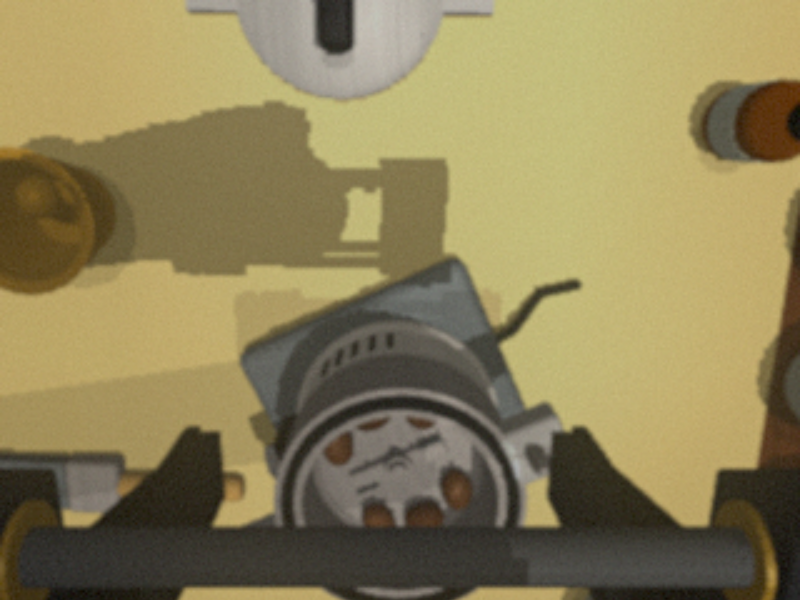

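The mill's mouth is at about crop (400,490), partly behind the fingers, with the right dowel at (540,455). I back off in +y for a clear view.

Emit:
{"fn": "arm_command", "kwargs": {
  "series": "30 0 0 0 0;30 0 0 0 0;20 0 0 0 0;0 0 0 0 0;0 0 0 0 0;0 0 0 0 0"
}}

```text
time_s: 3.72
tool_pos: [0.5585, 0.1628, 0.3024]
tool_rot: [-180.0, 0.0, 90.1]
force: [0.5, 0.2, 0.6]
grip_width: 0.0869
grasp_force: 0.0
```

Run:
```python
from h import *
T,o=tool(); print(o["tool_pos"],o["tool_rot"])
im,K,M=grab("wrist"); np.savez("wmill.npz",im=im,K=K,M=M)
a,b=proj(K,M,[.56,-.015,.15]).astype(int); print(a,b)
cv2.imwrite("pics/wmill2.png",cv2.resize(im[b-60:b+60,a-80:a+80],(800,600),interpolation=cv2.INTER_CUBIC))
```

```text
[0.5584579  0.16279681 0.30235818] [-1.79978520e+02  3.20205348e-02  9.01186497e+01]
255 299
```

View pics/wmill2.png

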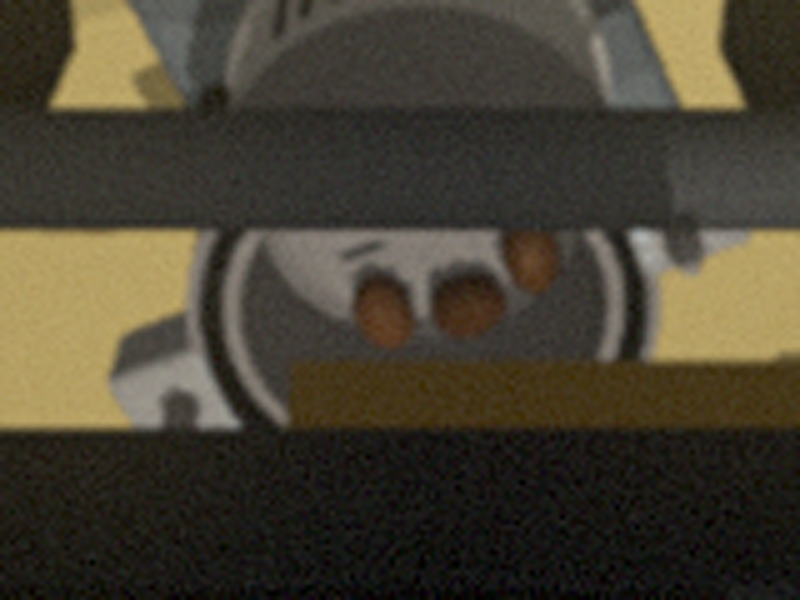

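The crop shows the far side is hidden behind the gripper. The mill moves toward the gripper as I go +y, so I go the other way.

Emit:
{"fn": "arm_command", "kwargs": {
  "series": "-20 0 0 0 0;-40 0 0 0 0;-40 0 0 0 0;-40 0 0 0 0;-25 0 0 0 0;-10 0 0 0 0;0 0 0 0 0;0 0 0 0 0"
}}

```text
time_s: 4.43
tool_pos: [0.5589, -0.0127, 0.3027]
tool_rot: [180.0, -0.1, 89.9]
force: [-0.4, 0.6, 0.7]
grip_width: 0.0867
grasp_force: 0.0
```

Run:
```python
from h import *
T,o=tool(); print(o["tool_pos"],o["tool_rot"])
im,K,M=grab("wrist"); np.savez("wmill.npz",im=im,K=K,M=M)
a,b=proj(K,M,[.56,-.015,.15]).astype(int); print(a,b)
cv2.imwrite("pics/wmill3.png",cv2.resize(im[b-72:b+72,a-96:a+96],(768,576),interpolation=cv2.INTER_CUBIC))
```

```text
[ 0.55885046 -0.01270503  0.30268629] [ 1.79983729e+02 -7.91377706e-02  8.99460201e+01]
254 178
```

View pics/wmill3.png

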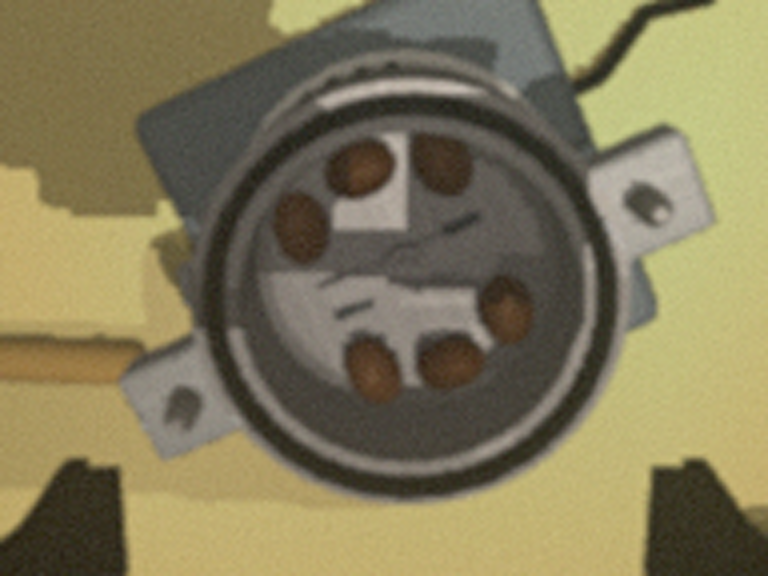

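The crop (4x, offset (158,106)) shows all six nutmegs, with dowel tips at about (661,211) and (177,420). The dark seal ring spans about 202..617 by 92..500.

Run:
```python
from h import *
d=np.load("wmill.npz"); im,K,M=d["im"],d["K"],d["M"]
f=lambda u,v,z:cast(K,M,(158+u/4,106+v/4),z)
a,b=f(661,211,.17),f(177,420,.17); print(a.round(4),b.round(4),np.linalg.norm(a-b),(a+b)/2,np.degrees(np.arctan2(*(a-b)[1::-1])))
c=f(*((202+617)/2,(92+500)/2),.156); print("ring c",c,np.linalg.norm(f(202,296,.156)-f(617,296,.156)))
# seal ring: rays from centre, darkest pixel, fit ellipse
g=cv2.GaussianBlur(cv2.cvtColor(im,cv2.COLOR_BGR2GRAY),(3,3),0).astype(float); P=[]
for t in np.radians(np.arange(0,360,4)):
    r=np.arange(.054,.070,.0005); pts=[proj(K,M,c+[x*np.cos(t),x*np.sin(t),0]) for x in r]
    v=[cv2.getRectSubPix(g.astype(np.float32),(1,1),tuple(map(float,p)))[0,0] for p in pts]
    P.append(cast(K,M,pts[int(np.argmin(v))],.156)[:2])
P=np.array(P)
for _ in range(4):
    A=np.c_[2*P,np.ones(len(P))]; s=np.linalg.lstsq(A,(P**2).sum(1),rcond=None)[0]; r=np.sqrt(s[2]+s[:2]@s[:2]); e=abs(np.linalg.norm(P-s[:2],axis=1)-r); P=P[e<max(.0015,1.5*np.median(e))]
print("ring fit",s[:2],r,len(P))
for uv in[(362,167),(441,163),(302,228),(505,308),(450,360),(372,370)]: print(f(*uv,.107)[:2].round(3))
d=np.load("wlid.npz"); im,K,M=d["im"],d["K"],d["M"]
hs=cv2.cvtColor(im,cv2.COLOR_BGR2HSV); m=((hs[...,1]<60)&(hs[...,2]>110)).astype(np.uint8); m=cv2.morphologyEx(m,cv2.MORPH_OPEN,np.ones((3,3)))
n,l,st,ce=cv2.connectedComponentsWithStats(m); k=l[197,250]; print(st[k],ce[k])
q=(l==k).astype(np.uint8); hc,hi=cv2.findContours(q,cv2.RETR_CCOMP,cv2.CHAIN_APPROX_NONE)
for h in hc:
    if 6<len(h)<60: print("hole",h.reshape(-1,2).mean(0),cast(K,M,h.reshape(-1,2).mean(0),.010).round(4))
r=cv2.minAreaRect(np.argwhere(q)[:,::-1].astype(np.float32)); print(r,cast(K,M,r[0],.012))
t=np.load("top0.npz"); print("mortar",cast(t["K"],t["M"],np.array((395,373))/1.5,.09))
```

```text
[0.6358 0.0134 0.17  ] [ 0.4977 -0.0487  0.17  ] 0.15146009143461786 [ 0.56671704 -0.01764839  0.17      ] 24.223742496223654
ring c [ 0.56638397 -0.01475295  0.156     ] 0.12368860779082169
ring fit [ 0.56599616 -0.01720934] 0.05884406637266411 90
[0.552 0.016]
[0.578 0.018]
[ 0.531 -0.004]
[ 0.601 -0.032]
[ 0.582 -0.051]
[ 0.555 -0.055]
[ 220  163  105   69 3653] [272.25568026 195.96797153]
hole [314.44444444 199.05555556] [0.6057 0.2572 0.01  ]
hole [229.59090909 198.90909091] [0.4537 0.2581 0.01  ]
((271.7957763671875, 197.35098266601562), (69.96831512451172, 95.6563720703125), 58.49573516845703) [0.52910809 0.2614133  0.012     ]
mortar [0.34737047 0.12095108 0.09      ]
```

The checks agree. The mill centre is (0.566,-0.017) at yaw 24.2° (dowels 151.5 mm apart, should be 152). The lid is at (0.530,0.258) at yaw -0.3° (holes 152 mm apart). Now to the stand.

Emit:
{"fn": "arm_command", "kwargs": {
  "series": "-20 -5 0 0 0;-40 -10 0 0 0;-40 -10 0 0 0;-40 -10 0 0 0;-40 -10 0 0 0;-40 -10 0 0 0;-30 -10 0 0 0;-20 -5 0 0 0;-7 -2 0 0 0;0 0 0 0 0;0 0 0 0 0"
}}

```text
time_s: 5.4
tool_pos: [0.4883, -0.2875, 0.3022]
tool_rot: [-180.0, -0.1, 90.2]
force: [0.2, 0.2, 1.1]
grip_width: 0.087
grasp_force: 0.0
```

Run:
```python
from h import *
T,o=tool(); print(o["tool_pos"],o["tool_rot"],o["qpos"].round(0))
im,K,M=grab("wrist"); np.savez("wst.npz",im=im,K=K,M=M)
a,b=proj(K,M,[.486,-.3,.1]).astype(int); print(a,b, proj(K,M,[.486,-.3,.18]))
b=min(b,300);cv2.imwrite("pics/wst.png",cv2.resize(im[b-72:b+72,a-96:a+96],(768,576),interpolation=cv2.INTER_CUBIC)); print(b)
```

```text
[ 0.48832416 -0.28753717  0.30216838] [-1.79989814e+02 -7.72534307e-02  9.01804011e+01] [-14.   8.  47.  89.  -6.  85.  33.]
252 176 [252.01026017 194.78919207]
176
```

View pics/wst.png

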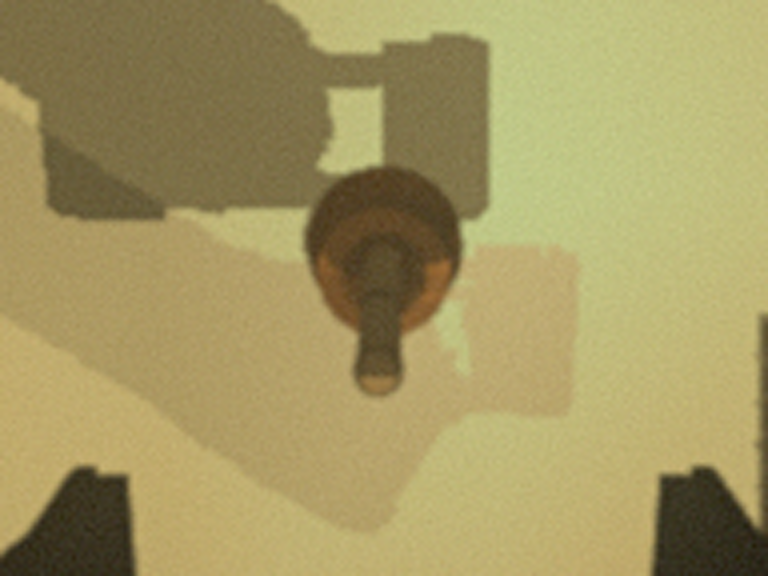

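The stick's top is at crop (379,374) and the stand's foot is centred near (384,246).

Run:
```python
from h import *
d=np.load("wst.npz"); K,M=d["K"],d["M"]
f=lambda u,v,z:cast(K,M,(156+u/4,104+v/4),z).round(4)
print(f(379,374,.18),f(384,246,.01),f(305,246,.01)-f(462,246,.01))
```

```text
[ 0.4846 -0.3032  0.18  ] [ 0.4848 -0.3034  0.01  ] [-0.0676 -0.0002  0.    ]
```

Both ends put the stick upright at (0.4847,-0.3033), and the foot measures 68 mm wide as given. I descend and grip.

Emit:
{"fn": "arm_command", "kwargs": {
  "series": "-8 -2 0 0 0;-7.5 -1.6 10 0 0;0 0 30 0 0;0 0 35 0 0;0 0 35 0 0;0 0 30 0 0;0 0 20 0 0;0 0 12 0 0;0 0 0 0 0;0 0 0 0 0;0 0 0 0 130;0 0 0 0 255;0 0 0 0 255;0 0 0 0 255;0 0 0 0 255;0 0 0 0 255;0 0 0 0 255",
  "squeeze": 40
}}

```text
time_s: 6.87
tool_pos: [0.4834, -0.3057, 0.1307]
tool_rot: [180.0, -0.0, 90.0]
force: [-0.1, 0.8, 0.0]
grip_width: 0.0481
grasp_force: 0.0
```

Emit:
{"fn": "arm_command", "kwargs": {
  "series": "2 1 0 0 255;0 0 0 0 255;0 0 0 0 255;0 0 0 0 255;0 0 0 0 255;0 0 0 0 255;0 0 0 0 255;0 0 0 0 255;0 0 0 0 255"
}}

```text
time_s: 7.62
tool_pos: [0.4843, -0.3037, 0.1305]
tool_rot: [180.0, -0.0, 90.0]
force: [-0.1, -0.3, 0.1]
grip_width: 0.013
grasp_force: 40.0
```

Gripped; the tip is 120.5 mm below the TCP. I lift and carry it over the mill's +x free spot at (0.599,-0.0025).

Emit:
{"fn": "arm_command", "kwargs": {
  "series": "0 0 -10 0 255;0 0 -25 0 255;0 0 -40 0 255;0 0 -40 0 255;0 0 -40 0 255;0 0 -30 0 255;10 5 -10 0 255;30 12 0 0 255;40 15 0 0 255;40 15 0 0 255;40 15 0 0 255;40 15 0 0 255;40 15 0 0 255;30 12 0 0 255;20 7 0 0 255;11 4 0 0 255;0 0 0 0 255;0 0 0 0 255;0 0 0 0 255"
}}

```text
time_s: 9.2
tool_pos: [0.5969, -0.0104, 0.3258]
tool_rot: [180.0, 0.1, 89.8]
force: [-0.2, -0.3, 0.1]
grip_width: 0.0131
grasp_force: 40.0
```

Run:
```python
from h import *
T,o=tool(); print(o["tool_pos"],o["tool_rot"],o["grip_width"])
im,K,M=grab("wrist"); p=o["tool_pos"]
# stick top mask: look at where its top should be
print(proj(K,M,p+[0,0,.0495])); cv2.imwrite("pics/wcar.png",im)
for n in("top","scene"):
    im,K,M=grab(n); np.savez("car_"+n+".npz",im=im,K=K,M=M); print(n,proj(K,M,p-[0,0,.1205]),proj(K,M,p))
    cv2.imwrite(f"pics/car_{n}.png",im)
```

```text
[ 0.5969243  -0.01041356  0.32584522] [1.79996238e+02 6.05998541e-02 8.97922676e+01] 0.013092722379883598
[254.35567539 280.70337243]
top [299.83163108 179.54113836] [304.519032   174.95079056]
scene [214.94347357 199.98900896] [211.54465408 173.84219134]
```

Emit:
{"fn": "arm_command", "kwargs": {
  "series": "4 1 0 0 255;4 1 5 0 255;0 0 15 0 255;0 0 20 0 255;0 0 20 0 255;0 0 15 0 255;0 0 10 0 255;0 0 8 0 255;0 0 0 0 255;0 0 0 0 255"
}}

```text
time_s: 10.18
tool_pos: [0.5996, 0.0005, 0.2327]
tool_rot: [180.0, 0.0, 90.0]
force: [-1.2, 0.3, 0.8]
grip_width: 0.0136
grasp_force: 40.0
```

Run:
```python
import numpy as np
th=np.radians(24.2+10*np.arange(0,37)); p=39*np.c_[np.sin(th),np.cos(th)]
q=np.round(p); d=np.diff(np.round(p*2)/2,axis=0)
print(p[0]); print(";".join(f"{a:g} {b:g} 0 0 255" for a,b in d[:18])); print(";".join(f"{a:g} {b:g} 0 0 255" for a,b in d[18:]))
```

```text
[15.98699832 35.57268453]
6 -3 0 0 255;5 -4.5 0 0 255;4.5 -5 0 0 255;3.5 -6 0 0 255;2.5 -6.5 0 0 255;1.5 -6.5 0 0 255;0 -7 0 0 255;-1 -6.5 0 0 255;-2.5 -6.5 0 0 255;-3 -6 0 0 255;-4.5 -5 0 0 255;-5 -4.5 0 0 255;-6 -3.5 0 0 255;-6.5 -2.5 0 0 255;-6.5 -1.5 0 0 255;-7 0 0 0 255;-6.5 1 0 0 255;-6.5 2.5 0 0 255
-6 3 0 0 255;-5 4.5 0 0 255;-4.5 5 0 0 255;-3.5 6 0 0 255;-2.5 6.5 0 0 255;-1.5 6.5 0 0 255;0 7 0 0 255;1 6.5 0 0 255;2.5 6.5 0 0 255;3 6 0 0 255;4.5 5 0 0 255;5 4.5 0 0 255;6 3.5 0 0 255;6.5 2.5 0 0 255;6.5 1.5 0 0 255;7 0 0 0 255;6.5 -1 0 0 255;6.5 -2.5 0 0 255
```

Emit:
{"fn": "arm_command", "kwargs": {
  "series": "-2 2 5 0 255;0 0 5 0 255;0 0 0 0 255;6 -3 0 0 255;5 -4.5 0 0 255;4.5 -5 0 0 255;3.5 -6 0 0 255;2.5 -6.5 0 0 255;1.5 -6.5 0 0 255;0 -7 0 0 255;-1 -6.5 0 0 255;-2.5 -6.5 0 0 255;-3 -6 0 0 255"
}}

```text
time_s: 11.27
tool_pos: [0.5432, 0.0146, 0.2226]
tool_rot: [180.0, -0.0, 90.0]
force: [-0.2, -0.3, 0.2]
grip_width: 0.0131
grasp_force: 40.0
```

Run:
```python
from h import *
T,o=tool(); p=o["tool_pos"]-[.5663,-.0173,0]; print(np.hypot(*p[:2]),np.degrees(np.arctan2(p[1],p[0])),o["tool_pos"],o["force"],o["grip_width"])
im,K,M=grab("scene"); cv2.imwrite("pics/st_scene.png",cv2.resize(im[130:260,150:290],(798,741))[:600]); np.save("st.npy",im)
```

```text
0.03936273792937867 125.96360288561435 [0.5431834  0.01455982 0.22264815] [-0.1570502  -0.34217769  0.16765966] 0.013091731737329857
```

Radius is 39.4 mm, height is right and forces are small. I carry on round.

Emit:
{"fn": "arm_command", "kwargs": {
  "series": "-4.5 -5 0 0 255;-5 -4.5 0 0 255;-6 -3.5 0 0 255;-6.5 -2.5 0 0 255;-6.5 -1.5 0 0 255;-7 0 0 0 255;-6.5 1 0 0 255;-6.5 2.5 0 0 255;-6 3 0 0 255;-5 4.5 0 0 255;-4.5 5 0 0 255;-3.5 6 0 0 255;-2.5 6.5 0 0 255;-1.5 6.5 0 0 255;0 7 0 0 255;1 6.5 0 0 255;2.5 6.5 0 0 255;3 6 0 0 255"
}}

```text
time_s: 12.82
tool_pos: [0.5887, -0.05, 0.2224]
tool_rot: [-180.0, 0.0, 90.0]
force: [-0.7, 0.2, -0.1]
grip_width: 0.0132
grasp_force: 40.0
```

Emit:
{"fn": "arm_command", "kwargs": {
  "series": "4.5 5 0 0 255;5 4.5 0 0 255;6 3.5 0 0 255;6.5 2.5 0 0 255;6.5 1.5 0 0 255;7 0 0 0 255;6.5 -1 0 0 255;6.5 -2.5 0 0 255;6 -3 0 0 255;5 -4.5 0 0 255;4.5 -5 0 0 255;3.5 -6 0 0 255;2.5 -6.5 0 0 255;1.5 -6.5 0 0 255;0 -7 0 0 255;-1 -6.5 0 0 255;-2.5 -6.5 0 0 255;-3 -6 0 0 255"
}}

```text
time_s: 14.32
tool_pos: [0.5438, 0.0149, 0.2229]
tool_rot: [179.9, -0.1, 90.0]
force: [2.3, 0.7, 0.4]
grip_width: 0.0133
grasp_force: 40.0
```

Run:
```python
from h import *
T,o=tool(); p=o["tool_pos"]-[.5663,-.0173,0]; print(np.hypot(*p[:2]),np.degrees(np.arctan2(p[1],p[0])),o["tool_pos"],o["force"],o["grip_width"],o["tool_rot"])
```

```text
0.03930750360752493 124.90343408891738 [0.54380844 0.01493677 0.22292359] [2.28827509 0.65717086 0.36601003] 0.013321538360394748 [ 1.79904673e+02 -5.29371253e-02  8.99993615e+01]
```

Emit:
{"fn": "arm_command", "kwargs": {
  "series": "-4.5 -5 0 0 255;-5 -4.5 0 0 255;-6 -3.5 0 0 255;-6.5 -2.5 0 0 255;-6.5 -1.5 0 0 255;-7 0 0 0 255;-6.5 1 0 0 255;-6.5 2.5 0 0 255;-6 3 0 0 255;-5 4.5 0 0 255;-4.5 5 0 0 255;-3.5 6 0 0 255;-2.5 6.5 0 0 255;-1.5 6.5 0 0 255;0 7 0 0 255;1 6.5 0 0 255;2.5 6.5 0 0 255;3 6 0 0 255"
}}

```text
time_s: 15.82
tool_pos: [0.5885, -0.05, 0.2224]
tool_rot: [-180.0, 0.0, 90.0]
force: [-0.6, -0.0, -0.6]
grip_width: 0.013
grasp_force: 40.0
```

Emit:
{"fn": "arm_command", "kwargs": {
  "series": "4.5 5 0 0 255;5 4.5 0 0 255;6 3.5 0 0 255;6.5 2.5 0 0 255;6.5 1.5 0 0 255;7 0 0 0 255;6.5 -1 0 0 255;6.5 -2.5 0 0 255;6 -3 0 0 255;5 -4.5 0 0 255;4.5 -5 0 0 255;3.5 -6 0 0 255;2.5 -6.5 0 0 255;1.5 -6.5 0 0 255;0 -7 0 0 255;-1 -6.5 0 0 255;-2.5 -6.5 0 0 255;-3 -6 0 0 255"
}}

```text
time_s: 17.32
tool_pos: [0.5432, 0.0146, 0.2226]
tool_rot: [180.0, -0.0, 90.0]
force: [0.6, -0.1, -0.4]
grip_width: 0.013
grasp_force: 40.0
```

Emit:
{"fn": "arm_command", "kwargs": {
  "series": "-4.5 -5 0 0 255;-5 -4.5 0 0 255;-6 -3.5 0 0 255;-6.5 -2.5 0 0 255;-6.5 -1.5 0 0 255;-7 0 0 0 255;-6.5 1 0 0 255;-6.5 2.5 0 0 255;-5 3 0 0 255;-3 3 0 0 255;0 0 0 0 255;1 0 0 0 255;2 0 -5 0 255;2 0 -15 0 255;0 0 -30 0 255;0 0 -35 0 255;0 0 -25 0 255;0 0 0 0 255;0 0 0 0 255"
}}

```text
time_s: 18.9
tool_pos: [0.5372, -0.0366, 0.3343]
tool_rot: [179.8, -0.0, 90.0]
force: [1.1, -0.3, -0.6]
grip_width: 0.013
grasp_force: 40.0
```

Run:
```python
from h import *
T,o=tool(); print(o["tool_pos"],o["tool_rot"],o["grip_width"],o["time_s"]); p=o["tool_pos"]
S=[]
for n,z in(("scene",1),("top",1)):
    im,K,M=grab(n); q=proj(K,M,[.5663,-.0173,.15] if n=="scene" else [.5663,-.0173,.15]).astype(int); print(n,q,proj(K,M,p-[0,0,.1205]),proj(K,M,p))
    S.append(cv2.resize(im[q[1]-60:q[1]+60,q[0]-40:q[0]+40],(400,600),interpolation=cv2.INTER_CUBIC))
cv2.imwrite("pics/after.png",np.hstack(S))
```

```text
[ 0.53723919 -0.03657118  0.33425369] [ 1.79807895e+02 -1.16771574e-02  9.00155888e+01] 0.013041139016907575 18.9
scene [210 202] [199.56029007 183.78962535] [194.94244789 156.72537797]
top [300 189] [307.94053856 195.82844082] [313.45316205 192.7398388 ]
```

View pics/after.png

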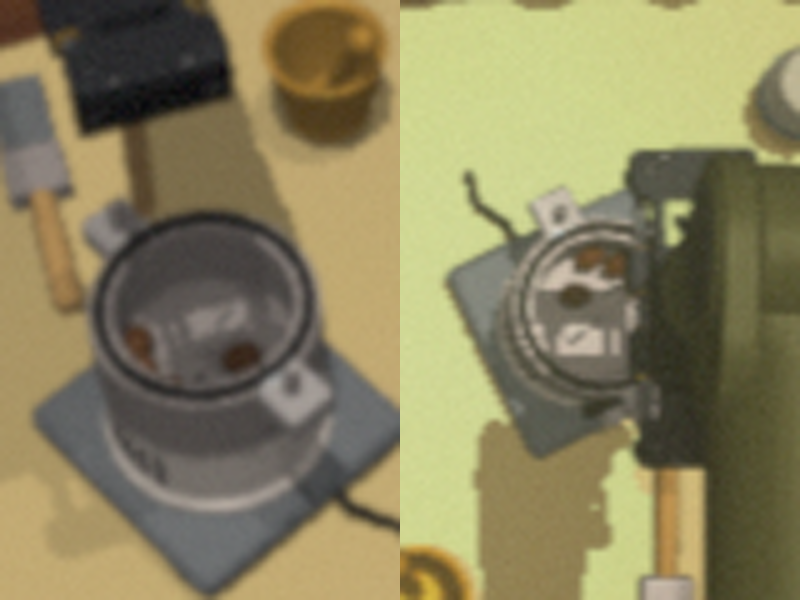

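Left half: the mill from the side, with the stick hanging upright below the gripper (tip at about (148,207), as predicted) and nutmegs against the near wall. Right half: nutmegs bunched at (600,262) and (575,297), so they have clearly moved and none lie outside. Back to the stand.

Emit:
{"fn": "arm_command", "kwargs": {
  "series": "-15 -3 0 0 255;-30 -6 0 0 255;-38 -8 0 0 255;-38 -8 0 0 255;-38 -8 0 0 255;-38 -8 0 0 255;-30 -6 0 0 255;-20 -4 0 0 255;-12 -2 0 0 255;-8 0 0 0 255;0 0 0 0 255;0 0 0 0 255;0 0 0 0 255"
}}

```text
time_s: 20.08
tool_pos: [0.484, -0.302, 0.3319]
tool_rot: [-179.9, -0.1, 90.1]
force: [0.0, 0.5, -0.0]
grip_width: 0.0131
grasp_force: 40.0
```

Run:
```python
from h import *
T,o=tool(); p=o["tool_pos"]; print(p,o["tool_rot"],o["time_s"])
for n in("scene","top"):
    im,K,M=grab(n); q=proj(K,M,p-[0,0,.1205]); print(n,q,proj(K,M,p),proj(K,M,[.4847,-.3033,.06])); 
    a,b=q.astype(int); hs=cv2.cvtColor(im,cv2.COLOR_BGR2HSV)
    np.savez(n+"_ret.npz",im=im,K=K,M=M)
    if n=="scene":
        for r in range(b-22,b+6,2):
            m=np.where(im[r,a-15:a+16].astype(int).sum(1)<330)[0]; print(r,m+a-15 if len(m) else None)
```

```text
[ 0.48395287 -0.30201906  0.33190379] [-1.79949370e+02 -6.17713367e-02  9.01128774e+01] 20.0833
scene [ 99.95561086 195.15385737] [ 86.86035569 168.5697141 ] [113.39108548 223.54462861]
173 [84 85 86 87 88 89 90 91 92 93 94 95 96 97 98]
175 [84 85 86 87 88 89 90 91 92 93 94 95 96 97]
177 [84 85 86 87 88 89 90 91 92 93]
179 [89 90 91 92 93 94]
181 [90 91 92 93 94 95]
183 [91 92 93 94 95 96]
185 [92 93 94 95 96 97]
187 [93 94 95 96 97 98]
189 [94 95 96 97 98]
191 [95 96 97 98 99]
193 [ 96  97  98  99 100 114]
195 [ 96  97  98  99 100 110 111 112 113 114]
197 [111 112 113 114]
199 [111 112 113 114]
top [383.02677346 209.79731223] [395.70971017 208.03884955] [370.23099288 211.42069473]
```

The stick is straight. I lower it into the socket.

Emit:
{"fn": "arm_command", "kwargs": {
  "series": "-1.5 0.5 15 0 255;0 0 30 0 255;0 0 30 0 255;0 0 25 0 255;0 0 20 0 255;0 0 10 0 255;0 0 0 0 255;0 0 0 0 255"
}}

```text
time_s: 20.85
tool_pos: [0.4844, -0.3047, 0.2031]
tool_rot: [180.0, 0.0, 90.0]
force: [0.2, 0.1, -0.6]
grip_width: 0.0133
grasp_force: 40.0
```

Emit:
{"fn": "arm_command", "kwargs": {
  "series": "1 0 10 0 255;0 0 10 0 255;0 0 10 0 255;0 0 10 0 255;0 0 10 0 255;0 0 10 0 255;0 0 7 0 255;0 0 4 0 255;0 0 0 0 255;0 0 0 0 255"
}}

```text
time_s: 21.68
tool_pos: [0.4839, -0.304, 0.1313]
tool_rot: [-180.0, -0.0, 90.0]
force: [-0.3, 0.6, -0.4]
grip_width: 0.013
grasp_force: 40.0
```

Emit:
{"fn": "arm_command", "kwargs": {
  "series": "0 0 0 0 150;0 0 0 0 100;0 0 0 0 60;0 0 0 0 0;0 0 0 0 0;0 0 0 0 0;0 0 0 0 0;0 0 -10 0 0;0 0 -20 0 0;0 0 -35 0 0;0 0 -35 0 0;0 0 -35 0 0;0 0 -30 0 0;0 0 -10 0 0;0 0 0 0 0"
}}

```text
time_s: 22.93
tool_pos: [0.4851, -0.3053, 0.3102]
tool_rot: [179.7, 0.1, 90.0]
force: [0.1, 0.1, -1.2]
grip_width: 0.0865
grasp_force: 0.0
```

Run:
```python
from h import *
T,o=tool(); p=o["tool_pos"]; print(p,o["tool_rot"],o["grip_width"])
im,K,M=grab("wrist"); a=proj(K,M,[.4847,-.3033,.18]); print(a,proj(K,M,[.4847,-.3033,.06]))
x,y=a.astype(int); c=im[y-12:y+14,x-14:x+15].astype(int)
cv2.imwrite("pics/ret.png",im)
g=cv2.cvtColor(im,cv2.COLOR_BGR2HSV)
for r in range(y-26,y+14,3): print(r,"".join(("#" if v<140 else ".") for v in g[r,x-25:x+26,2]), g[r,x])
```

```text
[ 0.48506162 -0.3053209   0.31018926] [1.79668663e+02 1.18438038e-01 8.99813597e+01] 0.08651407472449582
[253.10456707 179.99743838] [252.87621025 159.38532957]
153 ###############################################.... [ 23 141  87]
156 ......########################################..... [ 24 126  85]
159 .......#####################################....... [ 20 140  91]
162 ........##################################......... [ 20 122  92]
165 ..........###############################.......... [ 20 138  87]
168 .............#########################............. [ 20 136  92]
171 ...............################..##................ [ 20 129  91]
174 ...................############.................... [ 17 134  84]
177 ...................#####..#####.................... [ 18 135 142]
180 ...................########.###.................... [ 20 140 138]
183 ....................##########..................... [ 19 130 100]
186 ......................#####........................ [ 20 112 121]
189 ................................................... [ 22  99 195]
192 ................................................... [ 22 101 190]
```

The stick's top is at (253,180), as predicted for standing upright. I go to the lid by way of the mill, with one look at the nutmegs.

Emit:
{"fn": "arm_command", "kwargs": {
  "series": "20 5 0 0 0;40 10 0 0 0;40 10 0 0 0;40 10 0 0 0;40 10 0 0 0;40 10 0 0 0;40 10 0 0 0;25 6 0 0 0;12 3 0 0 0;0 0 0 0 0;0 0 0 0 0"
}}

```text
time_s: 23.9
tool_pos: [0.5572, -0.0085, 0.3053]
tool_rot: [-179.9, 0.1, 90.0]
force: [-0.4, -0.7, 0.4]
grip_width: 0.0871
grasp_force: 0.0
```

Run:
```python
from h import *
T,o=tool(); p=o["tool_pos"]; print(p,o["tool_rot"])
im,K,M=grab("wrist"); np.savez("wmill_b.npz",im=im,K=K,M=M)
a,b=proj(K,M,[.5663,-.0173,.107]).astype(int)
for f in("wmill.npz","wmill_b.npz"):
    d=np.load(f); i,K,M=d["im"],d["K"],d["M"]; hs=cv2.cvtColor(i,cv2.COLOR_BGR2HSV)
    m=((hs[...,0]<14)&(hs[...,1]>95)&(hs[...,2]<190)).astype(np.uint8); m=cv2.morphologyEx(m,cv2.MORPH_OPEN,np.ones((3,3)))
    n,l,st,ce=cv2.connectedComponentsWithStats(m); print(f)
    for k in range(1,n):
        w=cast(K,M,ce[k],.107)-[.5663,-.0173,.107]
        if st[k,4]>15 and np.hypot(*w[:2])<.08: print(ce[k].round(),st[k,4],w.round(3))
cv2.imwrite("pics/nuts.png",cv2.resize(im[b-72:b+72,a-96:a+96],(768,576),interpolation=cv2.INTER_CUBIC))
```

```text
[ 0.55723719 -0.00845886  0.30529805] [-1.79865827e+02  1.08625783e-01  8.99599383e+01]
wmill.npz
wmill_b.npz
```

Run:
```python
from h import *
d=np.load("wmill.npz"); hs=cv2.cvtColor(d["im"],cv2.COLOR_BGR2HSV); print([hs[106+v//4,158+u//4].tolist() for u,v in[(362,167),(441,163),(302,228),(505,308),(450,360),(372,370),(400,400)]])
for f in("wmill.npz","wmill_b.npz"):
    d=np.load(f); i,K,M=d["im"],d["K"],d["M"]; hs=cv2.cvtColor(i,cv2.COLOR_BGR2HSV); Y=cv2.GaussianBlur(i,(3,3),0).astype(int)
    m=(Y[...,2]>Y[...,0]*1.5).astype(np.uint8)
    n,l,st,ce=cv2.connectedComponentsWithStats(m); print(f)
    for k in range(1,n):
        w=cast(K,M,ce[k],.107)-[.5663,-.0173,.107]
        if st[k,4]>15 and np.hypot(*w[:2])<.06: print(ce[k].round(),st[k].tolist(),w.round(3)[:2])
```

```text
[[14, 149, 89], [15, 124, 74], [13, 109, 70], [14, 124, 99], [13, 137, 80], [14, 125, 102], [19, 48, 74]]
wmill.npz
[268. 147.] [262, 140, 13, 14, 147] [0.011 0.035]
[247. 148.] [240, 142, 16, 13, 159] [-0.016  0.034]
[233. 162.] [227, 155, 12, 16, 160] [-0.036  0.014]
[284. 183.] [278, 175, 13, 17, 156] [ 0.035 -0.016]
[251. 199.] [245, 191, 13, 16, 160] [-0.012 -0.038]
[270. 197.] [263, 191, 16, 12, 149] [ 0.015 -0.035]
wmill_b.npz
[270. 164.] [265, 157, 12, 15, 138] [0.013 0.015]
[291. 172.] [285, 165, 13, 16, 156] [0.042 0.003]
[286. 187.] [280, 180, 14, 15, 157] [ 0.036 -0.018]
[264. 201.] [242, 191, 42, 20, 465] [ 0.004 -0.04 ]
```

Six nutmegs are in the bowl (three singles and one inside the ring, plus a blob the size of... 138+156+157+465 px ≈ 6), none outside, and the layout is completely changed. On to the lid.

Emit:
{"fn": "arm_command", "kwargs": {
  "series": "20 -2 0 0 0;40 -5 0 0 0;40 -5 0 0 0;40 -5 0 0 0;40 -4 0 0 0;40 -3.5 0 0 0;30 -3 0 0 0;16 0 15 0 0;0 0 30 0 0;0 0 35 0 0;0 0 35 0 0;0 0 30 0 0;0 0 15 0 0;0 0 0 0 0;0 0 0 0 0;0 0 0 0 0"
}}

```text
time_s: 25.28
tool_pos: [0.5321, 0.2576, 0.1484]
tool_rot: [179.9, -0.1, 89.8]
force: [0.4, -0.4, 0.8]
grip_width: 0.087
grasp_force: 0.0
```

Run:
```python
from h import *
T,o=tool(); p=o["tool_pos"]; print(p,o["tool_rot"],o["force"])
im,K,M=grab("wrist"); g=cv2.cvtColor(im,cv2.COLOR_BGR2GRAY); np.savez("wlid2.npz",im=im,K=K,M=M)
hs=cv2.cvtColor(im,cv2.COLOR_BGR2HSV); print(proj(K,M,[.5297,.2577,.058]),proj(K,M,[.4537,.258,.01]),proj(K,M,[.6057,.2575,.01]),proj(K,M,[.5297,.2997,.058]))
m=((hs[...,1]<60)&(hs[...,2]>110)).astype(np.uint8)
hc,_=cv2.findContours(m,cv2.RETR_CCOMP,cv2.CHAIN_APPROX_NONE)
for h in hc:
    c=h.reshape(-1,2).mean(0)
    if 10<len(h)<80: print("hole",len(h),c.round(1),cast(K,M,c,.010).round(4))
m=(hs[...,2]<60).astype(np.uint8); n,l,st,ce=cv2.connectedComponentsWithStats(m)
for k in range(1,n):
    if 200<st[k,4]<20000: print(st[k].tolist(),ce[k].round(1),cast(K,M,ce[k],.058).round(4))
```

```text
[0.5321492  0.25762053 0.1483621 ] [ 1.79854205e+02 -5.91205024e-02  8.98437280e+01] [ 0.36897931 -0.37926411  0.76508223]
[251.41753878 192.90357554] [186.12440576 180.09998161] [317.1412629  180.01166917] [251.14784085 150.57854854]
hole 16 [251. 231.] [0.5285 0.1927 0.01  ]
hole 16 [265.5 187.9] [0.5458 0.2482 0.01  ]
hole 32 [317.2 180.5] [0.6058 0.2569 0.01  ]
hole 11 [266.3 148.2] [0.5463 0.2947 0.01  ]
hole 16 [250.3 144. ] [0.5284 0.2994 0.01  ]
hole 23 [264.5 145.3] [0.5443 0.2979 0.01  ]
hole 11 [245.5 142.7] [0.5231 0.3008 0.01  ]
hole 14 [257.5 138.9] [0.5364 0.3049 0.01  ]
[26, 0, 39, 100, 3611] [44.1 48.5] [0.3552 0.3869 0.058 ]
[242, 149, 20, 81, 1469] [251.2 188. ] [0.5295 0.2628 0.058 ]
```

The lid is where measured. Descend and grip.

Emit:
{"fn": "arm_command", "kwargs": {
  "series": "0 -2 15 0 0;0 0 30 0 0;0 0 30 0 0;0 0 25 0 0;0 0 12 0 0;0 0 7 0 0;0 0 0 0 0;0 0 0 0 255;0 0 0 0 255;0 0 0 0 255;0 0 0 0 255;0 0 0 0 255;0 0 0 0 255;0 0 0 0 255;0 0 0 0 255;0 0 0 0 255;0 0 0 0 255;0 0 0 0 255;0 0 0 0 255",
  "squeeze": 60
}}

```text
time_s: 26.92
tool_pos: [0.5287, 0.2589, 0.0276]
tool_rot: [180.0, -0.0, 90.0]
force: [2.0, 0.8, -0.7]
grip_width: 0.0195
grasp_force: 60.0
```

Gripped, width 19.5 mm. I lift and carry it over the mill, then turn to yaw 114.5.

Emit:
{"fn": "arm_command", "kwargs": {
  "series": "0 0 -5 0 255;0 0 -15 0 255;0 0 -30 0 255;0 0 -40 0 255;0 0 -40 0 255;0 0 -40 0 255;0 0 -30 0 255;0 0 -15 0 255;0 0 0 0 255;-10 2 0 0 255;-25 4 0 0 255;-35 5 0 0 255;-38 5 0 0 255;-38 5 0 0 255;-38 5 0 0 255;-38 5 0 0 255;-28 4 0 0 255;-17 2 0 0 255;-8 0 0 0 255"
}}

```text
time_s: 28.5
tool_pos: [0.5637, -0.0214, 0.2401]
tool_rot: [-179.8, 0.1, 89.6]
force: [1.0, -0.7, -3.1]
grip_width: 0.0194
grasp_force: 60.0
```

Emit:
{"fn": "arm_command", "kwargs": {
  "series": "0 0 0 -0.05 255;0 0 0 -0.1 255;0 0 0 -0.1276 255"
}}

```text
out of range: a turn must lie within [-0.125, 0.125]
```

Emit:
{"fn": "arm_command", "kwargs": {
  "series": "0 0 0 -0.05 255;0 0 0 -0.1 255;0 0 0 -0.12 255;0 0 0 -0.1 255;0 0 0 -0.0576 255;0 0 0 0 255;0 0 0 0 255;0 0 0 0 255"
}}

```text
time_s: 29.17
tool_pos: [0.5648, -0.0157, 0.2416]
tool_rot: [-179.9, -0.0, 114.4]
force: [-0.4, 0.1, -3.4]
grip_width: 0.0196
grasp_force: 60.0
```

```bash
cat > fit.py <<'E'
from h import *
T,o=tool(); p=o["tool_pos"]; print(p.round(4),o["tool_rot"],o["force"],o["grip_width"],o["time_s"])
w=np.array([.5658,-.0162,p[2]])-p; e=T[:3,:3].T@w*1000; print("shift in tool xyz mm",e.round(1),"turn",np.radians(o["tool_rot"][2]-114.5).round(4))
E
python3 fit.py
python3 - <<'E'
from h import *
T,o=tool(); im,K,M=grab("wrist"); np.savez("whold.npz",im=im,K=K,M=M)
zu=o["tool_pos"][2]-.0276
for x in(.076,-.076):
    h=T[:3,3]+T[:3,:3]@[-.0012,x,0]; h[2]=zu+.01; d=np.array([.5663,-.0173,.17])+x*np.array([.912,.410,0]); print("hole exp",h.round(4),proj(K,M,h).round(1),"dowel",proj(K,M,d).round(1))
cv2.imwrite("pics/whold.png",cv2.resize(im[90:290,130:390],(780,600),interpolation=cv2.INTER_CUBIC))
E
```

```text
[ 0.5648 -0.0157  0.2416] [-1.79905002e+02 -3.95969788e-02  1.14445906e+02] [-0.39224487  0.06440675 -3.3987051 ] 0.019637548362099626 29.1667
shift in tool xyz mm [-0.9  0.7 -0. ] turn -0.0009
hole exp [0.6345 0.0147 0.224 ] [357.8 225.3] dowel [337.  201.8]
hole exp [ 0.4961 -0.0482  0.224 ] [150.7 225.3] dowel [172.9 201.1]
```

View pics/whold.png

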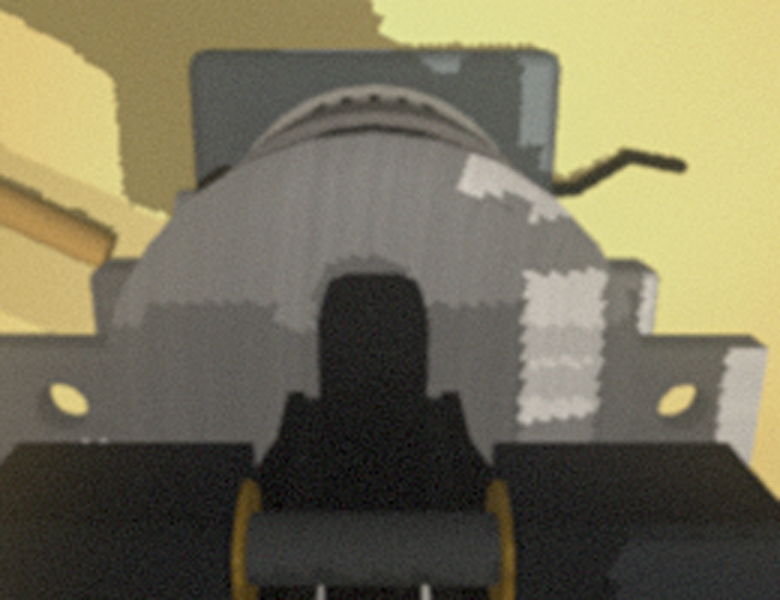

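The lid hangs level in the gripper, its holes at crop (66,399) and (682,400), within a pixel of prediction allowing for the see-through bias. Correct and lower.

Emit:
{"fn": "arm_command", "kwargs": {
  "series": "-0.5 0.4 8 0 255;-0.4 0.4 10 0 255;0 0 10 0 255;0 0 7 0 255;0 0 3 0 255;0 0 0 0 255;0 0 0 0 255;0 0 0 0 255"
}}

```text
time_s: 29.88
tool_pos: [0.5669, -0.0166, 0.205]
tool_rot: [179.9, 0.0, 114.5]
force: [-0.3, -0.6, -2.9]
grip_width: 0.0193
grasp_force: 60.0
```

```bash
python3 fit.py
```

```text
[ 0.5669 -0.0166  0.205 ] [1.79946767e+02 1.50674774e-02 1.14486318e+02] [-0.26423353 -0.57097952 -2.90615574] 0.01925653889655462 29.8833
shift in tool xyz mm [ 0.9 -0.8 -0. ] turn -0.0002
```

Emit:
{"fn": "arm_command", "kwargs": {
  "series": "0.5 -0.5 3 0 255;0 0 2.5 0 255;0 0 2.5 0 255;0 0 2.5 0 255;0 0 2 0 255;0 0 0 0 255;0 0 0 0 255"
}}

```text
time_s: 30.47
tool_pos: [0.5658, -0.0163, 0.1919]
tool_rot: [-180.0, -0.0, 114.5]
force: [0.3, 0.3, -2.9]
grip_width: 0.0197
grasp_force: 60.0
```

```bash
python3 fit.py
```

```text
[ 0.5658 -0.0163  0.1919] [-1.79989157e+02 -5.50200913e-03  1.14495591e+02] [ 0.28227136  0.25020746 -2.86830318] 0.019708234809744964 30.4667
shift in tool xyz mm [0.1 0.  0. ] turn -0.0001
```

Emit:
{"fn": "arm_command", "kwargs": {
  "series": "0 0 2 0 255;0 0 2 0 255;0 0 2 0 255;0 0 2 0 255;0 0 0 0 255;0 0 0 0 255"
}}

```text
time_s: 30.97
tool_pos: [0.5658, -0.0163, 0.1839]
tool_rot: [-180.0, -0.0, 114.5]
force: [0.3, 0.7, -3.6]
grip_width: 0.0195
grasp_force: 60.0
```

Emit:
{"fn": "arm_command", "kwargs": {
  "series": "0 0 1.5 0 255;0 0 1.5 0 255;0 0 1.5 0 255;0 0 1 0 255;0 0 0 0 255;0 0 0 0 255"
}}

```text
time_s: 31.47
tool_pos: [0.5661, -0.0164, 0.1801]
tool_rot: [179.9, -0.0, 114.5]
force: [-4.1, -0.0, 7.2]
grip_width: 0.0196
grasp_force: 60.0
```

The seal is being pressed (10 N net). I continue to the hard stop.

Emit:
{"fn": "arm_command", "kwargs": {
  "series": "0 0 1 0 255;0 0 1 0 255;0 0 1 0 255;0 0 0 0 255;0 0 0 0 255"
}}

```text
time_s: 31.88
tool_pos: [0.5661, -0.0164, 0.1778]
tool_rot: [179.9, -0.0, 114.5]
force: [-5.6, 0.3, 11.4]
grip_width: 0.0195
grasp_force: 60.0
```

Emit:
{"fn": "arm_command", "kwargs": {
  "series": "0 0 1 0 255;0 0 0 0 255;0 0 0 0 255;0 0 0 0 255"
}}

```text
time_s: 32.22
tool_pos: [0.5661, -0.0164, 0.1775]
tool_rot: [179.9, -0.1, 114.5]
force: [-6.9, 0.6, 15.9]
grip_width: 0.0191
grasp_force: 60.0
```

Emit:
{"fn": "arm_command", "kwargs": {
  "series": "0 0 1 0 255;0 0 1 0 255;0 0 0 0 255;0 0 0 0 255;0 0 0 0 255"
}}

```text
time_s: 32.63
tool_pos: [0.5661, -0.0163, 0.1775]
tool_rot: [179.9, -0.1, 114.5]
force: [-12.0, 1.1, 25.8]
grip_width: 0.0196
grasp_force: 60.0
```

Emit:
{"fn": "arm_command", "kwargs": {
  "series": "0 0 -0.5 0 255;0 0 0 0 255;0 0 0 0 255;0 0 0 0 255;0 0 0 0 255;0 0 0 0 255"
}}

```text
time_s: 33.13
tool_pos: [0.5661, -0.0163, 0.1775]
tool_rot: [179.9, -0.1, 114.5]
force: [-10.5, -0.2, 22.6]
grip_width: 0.0195
grasp_force: 60.0
```

Run:
```python
from h import *
o=tool()[1]; print(o["tool_pos"],o["force"],o["wrist_torque"],o["time_s"])
# both lugs' top height check: holes through two fixed views not possible under gripper; bystander check by image difference
for n in("scene","top"):
    im,K,M=grab(n); a=np.load(n+"0.npz")["im"]; d=(cv2.absdiff(cv2.GaussianBlur(im,(5,5),0),cv2.GaussianBlur(a,(5,5),0)).max(2)>45).astype(np.uint8)
    k,l,st,ce=cv2.connectedComponentsWithStats(d); print(n,[(st[i].tolist()) for i in range(1,k) if st[i,4]>40])
```

```text
[ 0.56607732 -0.01632768  0.17745967] [-10.53511314  -0.1648766   22.58600481] [-0.02255405  2.51997644 -0.06623803] 33.1333
scene [[168, 0, 33, 80, 967], [337, 20, 24, 34, 306], [176, 77, 41, 27, 463], [175, 134, 67, 77, 2485], [279, 180, 29, 18, 352], [189, 195, 30, 27, 282], [282, 200, 20, 10, 145]]
top [[270, 157, 69, 123, 5654], [214, 190, 28, 29, 365], [60, 282, 83, 67, 1813], [309, 314, 10, 8, 57], [48, 328, 6, 13, 60], [308, 336, 17, 9, 85], [208, 347, 10, 12, 75], [310, 355, 15, 25, 227], [258, 362, 30, 17, 296]]
```

The pose is steady on the hard stop with about 26 N on the lid. The images differ only at the arm, the mill and the lid's old place. Handing in.

```bash
python3 -c "
from cell import env; print(env.sign_off())"
```

```text
the job is handed in; nothing more can be done
None
```

I stirred the nutmegs about 2.8 times round the bowl with none spilled, put the stick back upright in its stand, and handed the job in with the lid on both dowels, pressed down to its stop and still held, at 33 s of the 72 s allowed; the sign-off gave no verdict.

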